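# Set up the sowing slate on a tilting stand

## Task

Take the slate out of the rotating caddy and lower it, standing upright, behind the sprung wire bail of the tilting stand, keeping hold of it until it stands squarely on the middle of the ledge (do not drop or force it: slate is brittle). Set the stand's back so that it leans 25 degrees back from upright, let go and check that it holds that angle with the slate in it. Leave the pot, the hand fork, the propagator and the dibber in the caddy undisturbed.

Things in the scene. Friction and masses are not known exactly. Their poses are not given: they have to be found in the camera images.
- slate: Dark grey natural slate, a plain rectangular plate 170 mm tall, 100 mm wide, 6 mm thick, about 0.27 kg, the same on both faces. It starts standing upright in the caddy's slot. Origin: middle of its lower edge. Its z runs up the 170 mm height, y along the 100 mm width, x across the 6 mm thickness. Behind the bail it may stick and not slide down by its own weight.
- slate_top (a point): Middle of the slate's upper edge, 170 mm from its origin; axes as the slate's.
- caddy: Grey plastic caddy, 176 mm across, spinning freely on a fixed black turntable base (origin: centre of the base's underside). The slate stands on its floor, 17.5 mm above the table, in a slot 9 mm wide across the middle whose walls reach 87 mm above the table. Round it: the dibber in a pocket, white labels up to 110 mm above the table, two low bins. The slate's pose tells how it is turned.
- stand: Tilting stand; origin: centre of the underside of its fixed dark steel base, 150 mm (x) by 200 mm (y) by 10 mm thick. The stand faces its own +x, away from the robot, and its back leans towards its own -x. The hinge axis runs along the stand's y, 25 mm to +x of the origin and 32 mm above the table.
- board (a joint): Friction hinge of the stand's wooden back: the angle in rad by which the back leans from upright (0 upright; grows as it leans back towards the stand's -x, the robot's side; limit 1.05). 25 degrees = 0.436. It starts leaning too far (0.60 to 0.80). It stays where it is left; turning it takes about 0.6 N m (5 N at the top edge) besides the weight.
- board_hinge (a point): On the hinge axis, at the middle of the back's width. Its axes turn with the back: x out of the back's face (towards the reader), y along the hinge, z up the back. The back is a panel 8 mm thick (from -4 to +4 mm in x), 250 mm wide, its top edge 123 mm up; its weight with ledge is 0.25 kg.
- ledge (a point): Middle of the corner where the back's front face meets the top of its 250 mm long ledge (4 mm in front of the hinge, 18 mm up); axes as board_hinge. The ledge stands out 22 mm to a lip 8 mm high. A slate that is home has its lower edge on the ledge and its rear face on the back: its origin is 3 mm in front of this point and it rises 65 mm above the back's top edge.
- board_top (a point): Middle of the back's upper edge, mid-thickness, 123 mm up from the hinge; same axes. With the slate in the middle, 75 mm of the back at each end stay uncovered, to push or grip there.
- bail: Sprung U-shaped bail of 5 mm steel wire in front of the back; origin on its pivot, at the ledge's lip. Its two uprights, 56 mm apart, come within 1 mm of the back 44 mm above the ledge, then flare out to a cross wire 78 mm above the ledge, leaving a mouth 19 mm wide. A spring presses it to the back with 1.5 N; the slate's lower edge, lowered along the back, pushes it open (at most 16 mm at the pinch).
- dibber: Yellow plastic dibber, 195 mm long, up to 33 mm thick, standing point down in its caddy pocket, top about 215 mm above the table, some 50 mm from one face of the slate and 38 mm towards one end of it. Origin at its point. Leave it there.
- pot: Grey stoneware plant pot, 104 mm across at the rim, 100 mm tall, 0.55 kg, standing on the robot's side of the stand. Origin: centre of its underside. Leave it.
- fork: Stainless three-tined hand fork with wooden handle, lying, 270 mm long (its x, tines to +x), 50 mm wide, 31 mm high. Origin: under its middle. Leave it.
- propagator: Seed tray with transparent dome, 176 by 236 mm, 133 mm tall. Origin: centre of its underside. Leave it.
Mind the look-alikes: they are no part of the job. There is more than one size of the slate; the job needs the larger.

How it is judged (in metres and radians):
On the way:
1. the slate, still in the grip, is lowered to within 8 mm of the ledge behind the bail (z of slate in the frame of ledge between -0.006 and 0.008 m and y of slate in the frame of ledge between -0.025 and 0.025 m and x of slate in the frame of ledge between -0.002 and 0.01 m and contact force between the fingers and slate above 0.5 N), for 0.1 s.
At the end, for the whole second after the job is handed in: The back leans 25 degrees (within 4 degrees) from upright and stays still; the slate stands upright with its lower edge on the ledge (within 5 mm, square within 5 degrees, its middle within 25 mm of the ledge's middle), flat against the back with the bail pressing on it, at rest and released (value of joint board between 0.366 and 0.506 rad and velocity of joint board between -0.02 and 0.02 rad/s and z of slate in the frame of ledge between -0.005 and 0.005 m and y of slate in the frame of ledge between -0.025 and 0.025 m and x of slate in the frame of ledge between -0.002 and 0.01 m and angle between the x axis of slate and the x axis of ledge, either way round below 0.1 rad and angle between the z axis of slate and the z axis of ledge, either way round below 0.09 rad and z of slate_top in the frame of ledge above 0.15 m and contact force between bail and slate above 0.3 N and linear speed of slate below 0.02 m/s); the robot touches nothing.
It fails at once if the pot is moved more than 30 mm or tipped (distance of pot from where it was at the start of the episode above 0.03 m or angle between pot's own z axis and vertical above 0.3 rad).
It fails at once if the hand fork is moved more than 30 mm (distance of fork from where it was at the start of the episode above 0.03 m).
It fails at once if the propagator is moved more than 30 mm (distance of propagator from where it was at the start of the episode above 0.03 m).
It fails at once if the dibber is knocked out of its caddy pocket (angle between dibber's own z axis and vertical above 0.5 rad).
It fails at once if the slate is struck or forced against the stand with more than 90 N (contact force between slate and stand above 90 N).
It also fails if it takes over 59 s, if anything falls off the work surface, if the arm or the gripper's body presses on something with over 40 N, if the wrist force passes 120 N, or if a joint passes its speed limit or range.

## Robot

A 6-joint arm with a two-finger parallel gripper is mounted at the origin on the work surface. World frame = base frame: x ahead of the robot, y to its left, z up, the work surface at z = 0. Lengths are in mm, angles in rad, forces in N, time in s.
With the tool pointing down it reaches from about 350 to 975 mm from the base axis. Payload 7.1 kg.
Tool frame: the origin (TCP) lies on the front face of the gripper's body, between the roots of the fingers; the fingertips stand 80 mm ahead of it and the grasp point (between the pads) lies 61 mm ahead of it; z points along the fingers, y is the line along which they close (so a half turn about z gives the same grasp; the last joint's range is limited). The gripper opens to 88 mm and grips with 3 to 60 N. Pads are 20 mm wide; open, the fingers measure 115 mm over their backs; the gripper's body (75 mm by 178 mm) begins 61 mm behind the grasp point.
Start: joints at [-0.019, 0.423, 1.63, -0, 1.089, -0.019], TCP at [624.984, 0.026, 302.675] pointing down, gripper open.
Joint ranges: [-3, 3], [-0.9, 2.11], [0.09, 2.58], [-1.31, 4.45], [0.11, 2.69], [-2.54, 2.54]. Speed limits (rad/s): [2.39, 2.39, 3.01, 3.14, 3.14, 3.14].

## Interface

Orientations are given as a rotation vector (axis times angle).
In Python, from workcell import readout, vision, close_job gives the robot as it stands.
- The arm moves only by the tool servo_tool, never from a script. Its argument "plan" is a list that holds one entry, the list of rows, each a list of 7 numbers: the gripper command: -1 is fully open, 1 is shut, values between are in proportion, then the shift along the world's x, y, z in units of 40 mm (1.0 is 40 mm), then the turn, a rotation vector about the world's x, y, z in units of 5 degrees (1.0 is 5 degrees). A call has 1 to 5 rows; each row shifts and turns the commanded pose from where the row before left it; what a row does not reach is not made up. A row lasts 1/12 s, in which the tool goes at most 41.7 mm and 7.16 degrees, less where a joint would pass 70% of its speed; a pose out of reach is approached as far as the arm can. A call is refused whole if a number of a shift passes 1 or a number of a turn 1, either way. A call with a gripper value outside its range is refused whole. The fingers move at their own pace and stop on an object; the grip force is fixed at half the most. Time passes only in rows, so rows that do not move let the fingers close. It gives the time, the measured TCP pose, the force, the opening and the grip force at its end, in the units of the state.
- readout.get_obs(): the state, without advancing time (a new reading comes with each control period).
- vision.get_image(name): name is "scene" or "side" or "wrist"; returns the picture (420x560x3 uint8, red, green, blue); there is no depth.
- vision.camera_params(name): a dict with "fx", "fy", "cx", "cy" (pixels), "rvec" (rotation vector, rad) and "tvec" (3), from world to camera coordinates, as OpenCV has them; the wrist camera has in their place "hand_eye" (4x4, takes a point from camera to tool coordinates, whose origin is the TCP and whose axes are the flange's). Camera axes: x right, y down, z forward; pixel columns grow to the right and rows downward; lengths in mm; the calibration is good to about 2 mm. A picture is of the moment at which its call begins: read the wrist's pose just before it. camera_params takes no time and is no camera call.
- close_job(): hands the job in; it is judged then, once.
The state is a dict: "t": time; "qpos": joint angles; "qvel": joint speeds; "joint_torque": joint torques, N m; "ee_pos": TCP position; "orientation": TCP orientation; "ft_force": force on the tool from outside, world axes, zero at the start; "moment": the same for the moment, N m; "width": finger opening in mm; "grasp_force": force on a finger pad.
Only numpy, scipy, OpenCV 4.12 (cv2) and the standard library are available. Lean on these libraries where they do the work, as an engineer would, in place of code of your own. Each camera call takes 0.05 s, during which the arm holds its last target. There are 200 camera calls.

## Working session

There is one attempt and no reset: what is moved stays moved. The work goes in short steps, Python scripts to look and compute and a tool call to move; the robot and the scene stay as the last step left them, time stands still between calls to the robot, and variables do not carry over. Pictures are saved under pics/ and viewed, at most 10 in all, crops included, and the job is handed in when it is done.

Besides the shell and the picture viewer there is one more tool, called after "Emit:" as name(argument=value, ...), one argument or row to a line, values as JSON. servo_tool: Moves the arm, as the interface text tells. Its arguments: {"type":"object","properties":{"plan":{"type":"array"}},"required":["plan"]}

```bash
mkdir -p pics; ls; python3 - <<'E'
from workcell import readout, vision
import cv2,numpy as np
print(readout.get_obs())
for n in("scene","side"):
    im=vision.get_image(n); cv2.imwrite(f"pics/{n}0.png",cv2.resize(im[:,:,::-1],(784,588),interpolation=cv2.INTER_CUBIC)); print(n,vision.camera_params(n))
print(vision.camera_params("wrist"))
E
```

```text
pics
{'t': 0.0, 'qpos': array([-1.89907709e-02,  4.23823825e-01,  1.63066674e+00,  3.28170584e-06,
        1.08858081e+00, -1.90217531e-02]), 'qvel': array([-0.00159574,  0.00024323, -0.00049154, -0.00042831, -0.00089587,
       -0.00048309]), 'joint_torque': array([ 1.28069914e-03, -5.44622147e+01, -2.73670936e+01,  6.42951974e-02,
        2.27214623e-02, -1.51321510e-04]), 'ee_pos': array([6.24580208e+02, 4.01282239e-02, 3.01921364e+02]), 'orientation': array([-2.22065377e+00, -2.22071918e+00,  1.60709571e-03]), 'ft_force': array([0.43001198, 0.83920509, 0.36694941]), 'moment': array([0.01578904, 0.01788178, 0.02153766]), 'grasp_force': 0.0, 'width': 88.00257071931414}
scene {'fx': 495.44064391730916, 'fy': 495.44064391730916, 'cx': 282.3543595977565, 'cy': 205.16393248679628, 'rvec': array([ 2.31413848,  0.13098205, -0.07174826]), 'tvec': array([-563.35383939,   25.78187351, 1357.60241129])}
side {'fx': 488.9098555996312, 'fy': 488.9098555996312, 'cx': 276.56468337296724, 'cy': 210.93130146517163, 'rvec': array([ 2.18739186, -0.22080162,  0.13354102]), 'tvec': array([-600.64185829,  143.61214494,  929.2371398 ])}
{'fx': 320.89202600386704, 'fy': 320.89202600386704, 'cx': 286.0062555464027, 'cy': 204.135006565674, 'hand_eye': array([[-1.64775852e-03, -9.67520103e-01, -2.52788715e-01,
         6.92942257e+01],
       [ 9.99998640e-01, -1.57721518e-03, -4.81702203e-04,
        -1.17444505e+00],
       [ 6.73543650e-05, -2.52789165e-01,  9.67521387e-01,
        -8.08542280e+01],
       [ 0.00000000e+00,  0.00000000e+00,  0.00000000e+00,
         1.00000000e+00]])}
```

View pics/scene0.png

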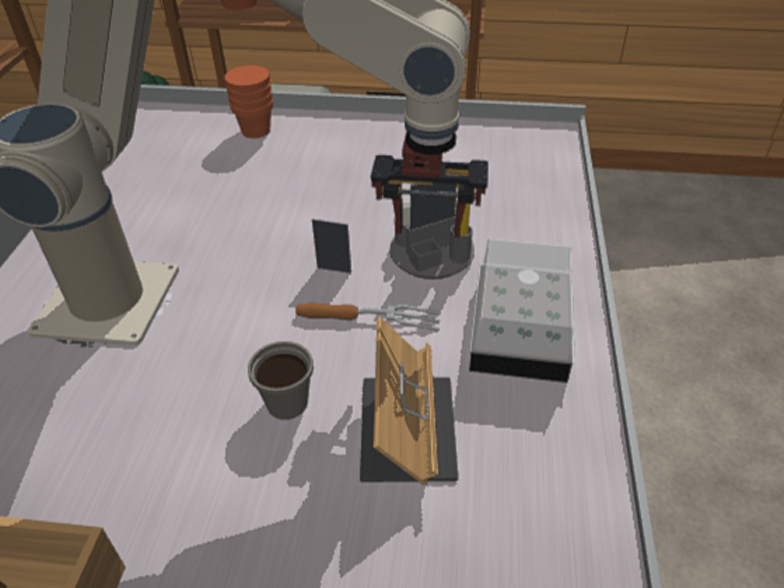

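View pics/side0.png

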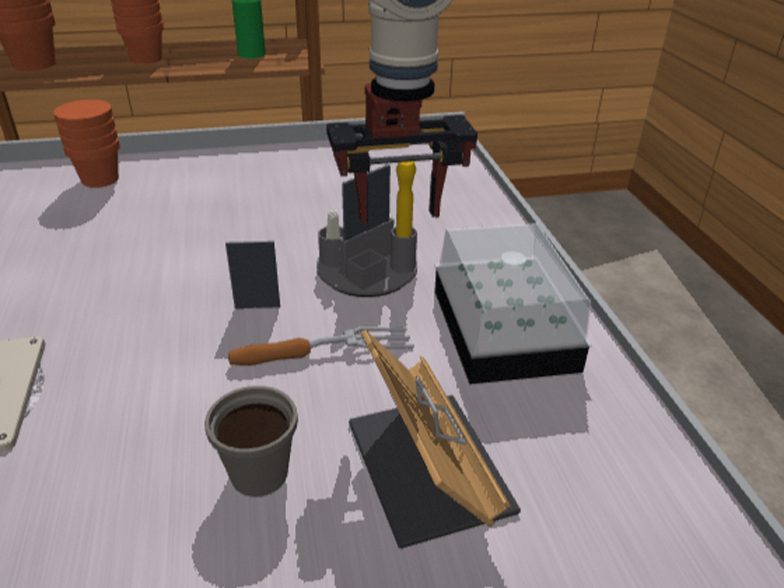

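Scene: the stand is at about (408,425), the caddy with the slate at (432,245), the smaller look-alike slate at (332,245), the fork at (365,312), the pot at (283,375) and the propagator at (525,310). The side view shows the same layout. I'll enlarge the stand and caddy.

```bash
cat > h.py <<'E'
import numpy as np,cv2
from scipy.spatial.transform import Rotation as R
from workcell import readout, vision
def cam(n):
    p=vision.camera_params(n); K=np.array([[p['fx'],0,p['cx']],[0,p['fy'],p['cy']],[0,0,1]])
    if n=='wrist':
        o=readout.get_obs(); T=np.eye(4);T[:3,:3]=R.from_rotvec(o['orientation']).as_matrix();T[:3,3]=o['ee_pos']
        W=np.linalg.inv(T@p['hand_eye']); return K,W[:3,:3],W[:3,3]
    return K,R.from_rotvec(p['rvec']).as_matrix(),np.array(p['tvec'])
def proj(n,X,c=None):
    K,r,t=c or cam(n); q=(np.atleast_2d(X)@r.T+t)@K.T; return q[:,:2]/q[:,2:]
def onz(n,uv,z,c=None):
    K,r,t=c or cam(n); d=r.T@np.linalg.inv(K)@[*uv,1]; C=-r.T@t; return C+d*(z-C[2])/d[2]
def tri(a,b,n1='scene',n2='side'):
    Ps=[K@np.c_[r,t] for K,r,t in (cam(n1),cam(n2))]
    q=cv2.triangulatePoints(Ps[0],Ps[1],np.array(a,float),np.array(b,float))[:,0]; return q[:3]/q[3]
def crop(im,x,y,w,h,W,H): return cv2.resize(im[y:y+h,x:x+w,::-1],(W,H),interpolation=cv2.INTER_CUBIC)
E
python3 - <<'E'
from h import *
a=vision.get_image("scene");b=vision.get_image("side")
cv2.imwrite("pics/stand.png",np.hstack([crop(a,245,220,100,150,400,600),crop(b,245,235,100,150,400,600)]))
cv2.imwrite("pics/caddy.png",np.hstack([crop(a,265,100,80,120,400,600),crop(b,220,100,80,120,400,600)]))
E
```

```text
(no output)
```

View pics/stand.png

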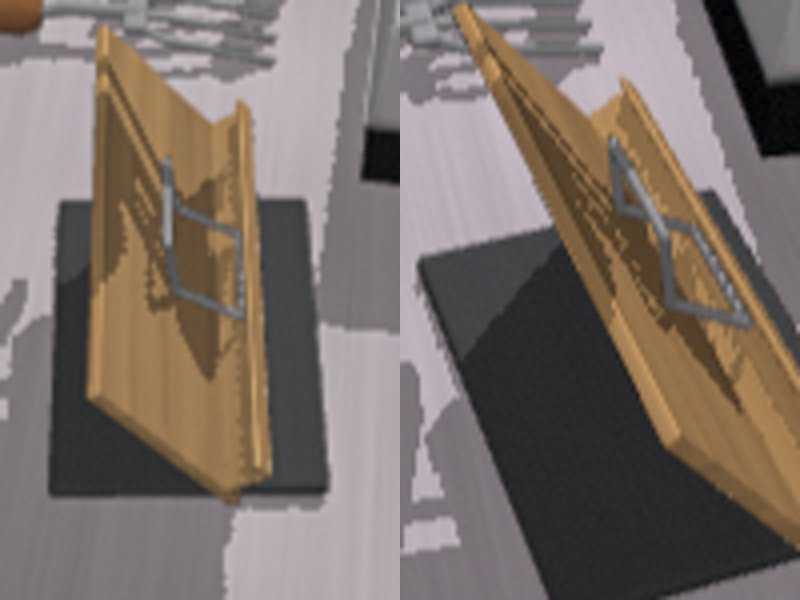

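View pics/caddy.png

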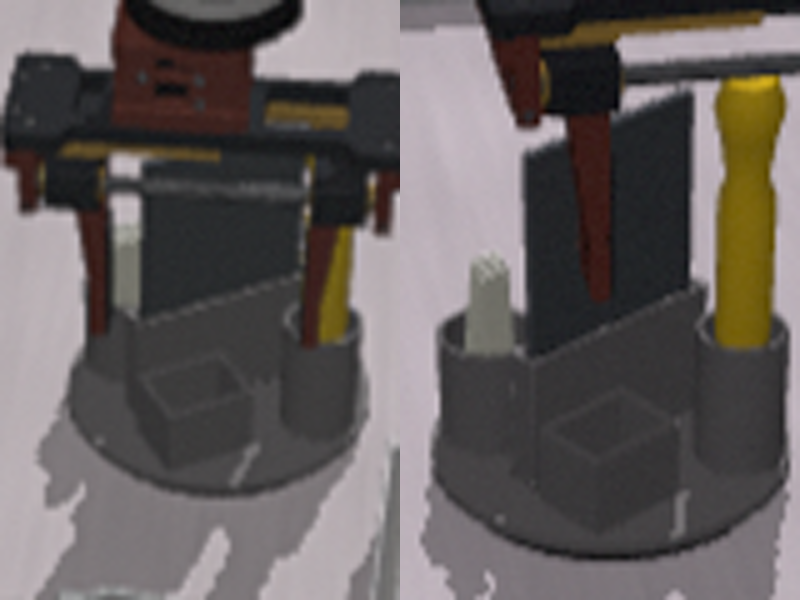

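The crops show the stand base corners, the bail (cross wire towards the viewer) and the back's top edge from (100,28) to (90,397). In the side crop the slate's top corners are at (125,152) and (290,92), and the dibber is right of it.

```bash
python3 - <<'E'
from h import *
np.set_printoptions(precision=1,suppress=True)
s=lambda x,y:(245+x/4,220+y/4)
d=lambda x,y:(245+x/4,235+y/4)
for p in [(61,202),(305,200),(52,488),(327,486)]: print('base sc',onz('scene',s(*p),10))
for p in [(20,258),(312,190)]: print('base sd',onz('side',d(*p),10))
f=tri(s(100,28),d(58,5));n=tri(s(90,397),d(270,438)); print('top far',f,'near',n,np.linalg.norm(f-n))
print('lip far',tri(s(240,100),d(225,80)))
b=tri(s(167,160),d(213,142));print('bail far',b, 'near',tri(s(176,290),d(272,305)))
c=lambda x,y:(220+x/5,100+y/5)
e=lambda x,y:(265+x/5,100+y/5)
p,q=onz('side',c(125,152),187.5),onz('side',c(292,92),187.5);print('slate',p,q,np.linalg.norm(p-q),(p+q)/2)
p,q=onz('side',c(127,357),87),onz('side',c(306,287),87);print('wall',p,q,(p+q)/2)
p=onz('scene',e(135,322),87);print('wall sc',p)
print('dib',onz('side',c(350,80),215))
# disc edge ellipse
for t in ((38,455),(230,555),(387,460)): print('disc',onz('side',c(*t),17))
for t in ((70,400),(230,490),(362,400)): print('disc sc',onz('scene',e(*t),17))
E
```

```text
base sc [ 531.4 -149.    10. ]
base sc [ 677.2 -131.5   10. ]
base sc [ 556.  -342.7   10. ]
base sc [ 700.5 -325.4   10. ]
base sd [ 532.3 -149.1   10. ]
base sd [ 677.  -132.2   10. ]
top far [ 555.3 -124.1  136. ] near [ 583.8 -368.4  136. ] 245.90345561241102
lip far [ 635.5 -112.6   71.4]
bail far [ 603.2 -210.3  126.2] near [ 614.2 -268.4   90.1]
slate [579.1 180.1 187.5] [663.5 226.6 187.5] 96.30891158686147 [621.3 203.4 187.5]
wall [576.8 174.7  87. ] [671.3 222.9  87. ] [624.1 198.8  87. ]
wall sc [574.8 171.9  87. ]
dib [678.1 176.6 215. ]
disc [537.1 207.3  17. ]
disc [612.3 109.1  17. ]
disc [701.6 171.8  17. ]
disc sc [535.9 184.6  17. ]
disc sc [633.6 116.7  17. ]
disc sc [703.3 202.2  17. ]
```

Emit:
servo_tool(
  plan=[
    [[-1,-0.15,-1,0.2,0,0,0.28],[-1,-0.15,-1,0.2,0,0,0.28],[-1,-0.15,-1,0.2,0,0,0.28],[-1,-0.15,-1,0.2,0,0,0.28],[-1,-0.15,-1,0.2,0,0,0.28]],
  ],
)

```text
t: 0.62
ee_pos: [594.4, -201.6, 342.9]
orientation: [-2.08, -2.355, 0.0]
ft_force: [0.7, -1.0, 0.3]
width: 88.0
grasp_force: 0.0
```

Emit:
servo_tool(
  plan=[
    [[-1,0,-0.5,0,0,0,0],[-1,0,0,0,0,0,0],[-1,0,0,0,0,0,0]],
  ],
)

```text
t: 0.87
ee_pos: [594.6, -220.8, 342.4]
orientation: [-2.084, -2.35, -0.0]
ft_force: [0.5, 1.0, -0.4]
width: 87.9
grasp_force: 0.0
```

```bash
python3 - <<'E'
from h import *
o=readout.get_obs();print(o['ee_pos'],o['orientation'],o['t'],np.abs(o['qvel']).max())
im=vision.get_image("wrist"); cv2.imwrite("pics/w1.png",cv2.resize(im[:,:,::-1],(784,588),interpolation=cv2.INTER_CUBIC))
a=vision.get_image("scene");b=vision.get_image("side")
cv2.imwrite("pics/caddy2.png",np.hstack([crop(a,265,85,80,120,400,600),crop(b,220,100,80,120,400,600)]))
E
```

```text
[ 594.60980631 -220.8463908   342.3879885 ] [-2.08422923e+00 -2.34990213e+00 -1.76498095e-04] 0.8667 0.04105360281182937
```

View pics/w1.png

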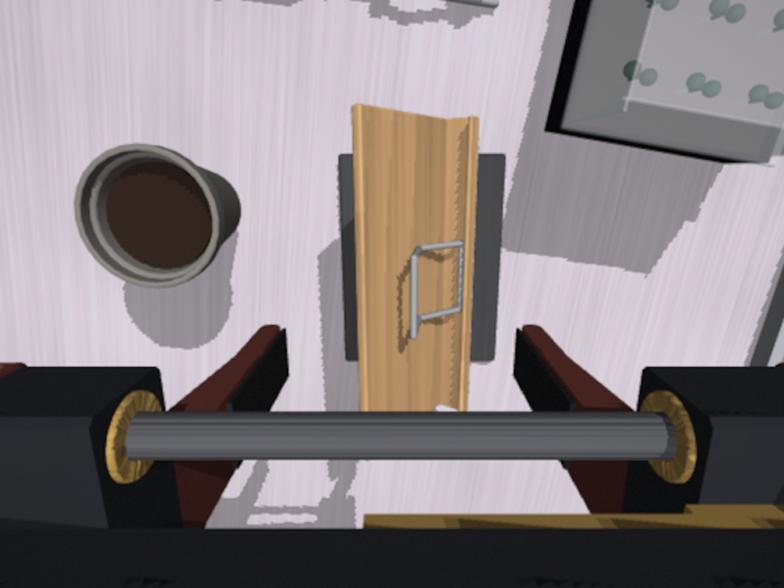

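View pics/caddy2.png

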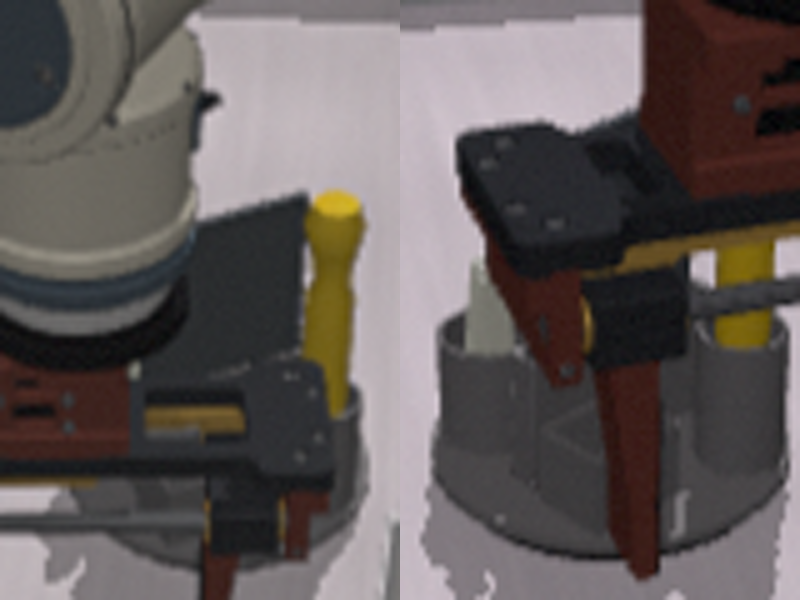

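The wrist view shows base corners at about (340,155), (505,155), (346,360) and (495,360). The back's far top corner is at (353,105) and the lip corner at (478,117); the bail cross wire runs (414,250)–(413,335). The caddy crop gives the slate's right top corner at (308,192) and the dibber top at (338,205). I'll fit the poses.

```bash
python3 - <<'E'
from h import *
from scipy.optimize import least_squares
np.set_printoptions(precision=3,suppress=True)
s=lambda x,y:('scene',(245+x/4,220+y/4)); d=lambda x,y:('side',(245+x/4,235+y/4)); w=lambda x,y:('wrist',(x/1.4,y/1.4))
B=lambda i,j:('b',i*75,j*100,10); T=lambda x,y,z:('t',x,y,z)
obs=[(B(-1,1),s(61,202)),(B(1,1),s(305,200)),(B(-1,-1),s(52,488)),(B(1,-1),s(327,486)),(B(-1,1),d(20,258)),(B(1,1),d(312,190)),
(B(-1,1),w(340,155)),(B(1,1),w(505,155)),(B(1,-1),w(495,360)),
(T(-4,125,123),w(353,105)),(T(26,125,26),w(478,117)),(T(-4,125,123),d(56,4)),(T(-4,-125,123),d(268,442)),(T(26,125,26),d(225,80)),(T(-4,125,123),s(100,27)),(T(-4,-125,123),s(90,400)),(T(26,125,26),s(243,100))]
cs={n:cam(n) for n in('scene','side','wrist')}
def P(f,p):
    cx,cy,yw,l=p[:4];k,x,y,z=f
    if k=='t': x,z=25+x*np.cos(l)-z*np.sin(l),32+x*np.sin(l)+z*np.cos(l)
    return np.array([cx+x*np.cos(yw)-y*np.sin(yw),cy+x*np.sin(yw)+y*np.cos(yw),z])
res=lambda p:np.concatenate([proj(n,P(f,p),cs[n])[0]-uv for f,(n,uv) in obs])
r=least_squares(res,[616,-237,.12,.62],loss='soft_l1',x_scale=[1,1,.01,.01]);print(r.x)
for (f,o),e in zip(obs,r.fun.reshape(-1,2)):print(f,o[0],e)
print('slate R top',onz('scene',(265+308/5,85+192/5),187.5),'dib',onz('scene',(265+338/5,85+205/5),215))
E
```

```text
[ 616.555 -235.137    0.118    0.605]
('b', -75, 100, 10) scene [-0.212 -1.418]
('b', 75, 100, 10) scene [ 0.958 -1.373]
('b', -75, -100, 10) scene [-1.02   0.139]
('b', 75, -100, 10) scene [1.109 0.189]
('b', -75, 100, 10) side [-1.5  -1.56]
('b', 75, 100, 10) side [ 0.348 -2.012]
('b', -75, 100, 10) wrist [-0.292 -0.066]
('b', 75, 100, 10) wrist [3.142 0.345]
('b', 75, -100, 10) wrist [1.04  3.273]
('t', -4, 125, 123) wrist [2.211 0.978]
('t', 26, 125, 26) wrist [-4.629  0.765]
('t', -4, 125, 123) side [-1.058 -0.072]
('t', -4, -125, 123) side [-0.499 -0.182]
('t', 26, 125, 26) side [-2.294 -1.024]
('t', -4, 125, 123) scene [-0.064 -0.442]
('t', -4, -125, 123) scene [ 0.123 -0.966]
('t', 26, 125, 26) scene [-1.409 -0.283]
slate R top [662.159 231.911 187.5  ] dib [678.988 179.569 215.   ]
```

Emit:
servo_tool(
  plan=[
    [[-1,-0.3,-0.44,-0.375,0.117,-0.983,0],[-1,-0.3,-0.44,-0.375,0.117,-0.983,0],[-1,-0.3,-0.44,-0.375,0.117,-0.983,0],[-1,-0.3,-0.44,-0.375,0.117,-0.983,0],[-1,-0.3,-0.44,-0.375,0.117,-0.983,0]],
  ],
)

```text
t: 1.43
ee_pos: [535.7, -305.7, 268.4]
orientation: [1.866, 2.114, 0.458]
ft_force: [0.7, 0.5, -0.1]
width: 87.7
grasp_force: 0.0
```

Emit:
servo_tool(
  plan=[
    [[-1,-0.3,-0.44,-0.375,0.117,-0.983,0],[-1,-0.3,-0.44,-0.375,0.117,-0.983,0],[-1,0,0,0,0,0,0],[-1,0,0,0,0,0,0]],
  ],
)

```text
t: 1.77
ee_pos: [518.4, -330.5, 245.4]
orientation: [1.802, 2.041, 0.585]
ft_force: [0.6, 0.2, 0.3]
width: 87.9
grasp_force: 0.0
```

```bash
cat >> h.py <<'E'
HX,HY,HZ,YW=641.3,-233.1,32,.118
def local():
    "TCP in board frame about hinge: x stand, y, z; tool tilt; tool axes in stand frame"
    o=readout.get_obs(); S=R.from_euler('z',YW).as_matrix()
    p=S.T@(o['ee_pos']-[HX,HY,HZ]); M=S.T@R.from_rotvec(o['orientation']).as_matrix()
    return p,M,np.arctan2(M[0,2],-M[2,2]),o
E
python3 - <<'E'
from h import *
np.set_printoptions(precision=3,suppress=True)
p,M,t,o=local();print(p,M,t,o['t'],o['ee_pos'],'lean dir',np.arctan2(-p[0],p[2]),np.hypot(p[0],p[2]))
E
```

```text
[-133.55   -82.279  213.373] [[-0.008  0.852  0.524]
 [ 1.     0.003  0.011]
 [ 0.007  0.524 -0.852]] 0.5515467246973277 1.7667 [ 518.365 -330.529  245.373] lean dir 0.5592449981413561 251.72111596154954
```

Emit:
servo_tool(
  plan=[
    [[-1,-0.18,-0.34,-0.2,0.07,-0.6,0],[-1,0.38,0.045,-0.55,0,0,0],[-1,0.38,0.045,-0.55,0,0,0],[-1,0.38,0.045,-0.55,0,0,0],[-1,0,0,0,0,0,0]],
  ],
)

```text
t: 2.18
ee_pos: [559.6, -336.8, 169.6]
orientation: [1.767, 2.012, 0.634]
ft_force: [-1.1, 0.6, 0.9]
width: 88.1
grasp_force: 0.0
```

Emit:
servo_tool(
  plan=[
    [[1,0,0,0,0,0,0],[1,0,0,0,0,0,0],[1,0,0,0,0,0,0],[1,0,0,0,0,0,0],[1,0,0,0,0,0,0]],
  ],
)

```text
t: 2.6
ee_pos: [557.3, -339.9, 173.6]
orientation: [1.766, 2.005, 0.632]
ft_force: [0.0, 0.9, -0.5]
width: 58.1
grasp_force: 0.0
```

```bash
python3 - <<'E'
from h import *
np.set_printoptions(precision=3,suppress=True)
p,M,t,o=local();print(p,t,o['t'],o['ee_pos'],o['width'],o['ft_force'],o['moment'],'lean dir',np.arctan2(-p[0],p[2]),np.hypot(p[0],p[2]))
E
```

```text
[-95.961 -96.125 141.649] 0.6081175721006664 2.6 [ 557.322 -339.854  173.649] 58.11839314750496 [ 0.014  0.887 -0.509] [-0.037  0.298 -0.017] lean dir 0.5954382663479192 171.09337683047386
```

Emit:
servo_tool(
  plan=[
    [[1,0,0,0,0,0,0],[1,0,0,0,0,0,0],[1,0,0,0,0,0,0],[1,0,0,0,0,0,0],[1,0,0,0,0,0,0]],
  ],
)

```text
t: 3.02
ee_pos: [557.2, -339.6, 172.3]
orientation: [1.767, 2.006, 0.632]
ft_force: [-0.1, 0.8, 0.4]
width: 24.7
grasp_force: 0.0
```

Emit:
servo_tool(
  plan=[
    [[1,0,0,0,0,0,0],[1,0,0,0,0,0,0],[1,0,0,0,0,0,0],[1,0,0,0,0,0,0],[1,0,0,0,0,0,0]],
  ],
)

```text
t: 3.43
ee_pos: [556.4, -339.6, 171.7]
orientation: [1.769, 2.006, 0.631]
ft_force: [-6.5, -1.0, -0.0]
width: 7.6
grasp_force: 30.0
```

```bash
python3 - <<'E'
from h import *
np.set_printoptions(precision=3,suppress=True)
p,M,t,o=local();print(p,t,o['t'],o['ee_pos'],o['width'],o['grasp_force'],o['ft_force'],o['moment'],'lean dir',np.arctan2(-p[0],p[2]),np.hypot(p[0],p[2]))
E
```

```text
[-96.843 -95.757 139.656] 0.6054789382340013 3.4333 [ 556.403 -339.592  171.656] 7.56800249904706 30.009841918945312 [-6.503 -1.024 -0.049] [-0.267  1.527 -0.119] lean dir 0.606309551413575 169.94818122920583
```

Emit:
servo_tool(
  plan=[
    [[1,0.151,0.018,0.1,-0.057,0.482,0],[1,0.151,0.018,0.092,-0.057,0.482,0],[1,0.157,0.018,0.088,-0.057,0.482,0],[1,0.157,0.018,0.078,-0.057,0.482,0],[1,0,0,0,0,0,0]],
  ],
)

```text
t: 3.85
ee_pos: [582.1, -336.5, 186.3]
orientation: [1.863, 2.117, 0.472]
ft_force: [-5.7, -3.5, 1.3]
width: 7.9
grasp_force: 30.1
```

Emit:
servo_tool(
  plan=[
    [[1,0,0,0,0,0,0],[1,0,0,0,0,0,0]],
  ],
)

```text
t: 4.02
ee_pos: [581.5, -336.6, 186.1]
orientation: [1.864, 2.114, 0.476]
ft_force: [-0.9, -2.1, -3.2]
width: 8.0
grasp_force: 30.0
```

```bash
python3 - <<'E'
from h import *
np.set_printoptions(precision=3,suppress=True)
p,M,t,o=local();print(p,t,o['t'],o['ee_pos'],o['width'],o['grasp_force'],o['ft_force'],o['moment'],'lean dir',np.arctan2(-p[0],p[2]),np.hypot(p[0],p[2]))
E
```

```text
[-71.602 -95.745 154.061] 0.4375153791325142 4.0167 [ 581.468 -336.608  186.061] 8.022476578961296 30.04359930753708 [-0.905 -2.059 -3.22 ] [-0.491  1.376 -0.216] lean dir 0.43506300799481523 169.8867322573329
```

Emit:
servo_tool(
  plan=[
    [[-1,0,0,0,0,0,0],[-1,0,0,0,0,0,0],[-1,0,0,0,0,0,0],[-1,-0.42,-0.05,0.9,0,0,0],[-1,-0.42,-0.05,0.9,0,0,0]],
  ],
)

```text
t: 4.43
ee_pos: [547.5, -339.6, 256.4]
orientation: [1.868, 2.118, 0.477]
ft_force: [0.8, 0.2, -0.0]
width: 38.2
grasp_force: 0.0
```

Emit:
servo_tool(
  plan=[
    [[-1,0.2,0.5,0.35,-0.118,0.993,0],[-1,0.2,0.6,0.35,-0.118,0.993,0],[-1,0.2,0.6,0.35,-0.118,0.993,0],[-1,0.2,0.6,0.35,-0.118,0.993,0],[-1,0.2,0.6,0.35,-0.118,0.993,0]],
  ],
)

```text
t: 4.85
ee_pos: [588.4, -224.2, 330.0]
orientation: [-2.078, -2.35, -0.01]
ft_force: [0.2, -0.1, -1.0]
width: 71.3
grasp_force: 0.0
```

Emit:
servo_tool(
  plan=[
    [[-1,0.1,0.8,0,0,0,-0.95],[-1,0.1,0.8,0,0,0,-0.95],[-1,0.1,0.8,0,0,0,-0.95],[-1,0.1,0.8,0,0,0,-0.95],[-1,0.1,0.8,0,0,0,-0.95]],
  ],
)

```text
t: 5.27
ee_pos: [608.2, -63.3, 328.5]
orientation: [-2.521, -1.87, -0.017]
ft_force: [0.3, -0.1, 0.1]
width: 87.6
grasp_force: 0.0
```

Emit:
servo_tool(
  plan=[
    [[-1,0,0.8,0,0,0,-0.95],[-1,0,0.8,0,0,0,-0.95],[-1,0,0.8,0,0,0,-0.95],[-1,0,0.8,0,0,0,-0.95],[-1,0,0.8,0,0,0,-0.95]],
  ],
)

```text
t: 5.68
ee_pos: [607.9, 96.7, 328.5]
orientation: [-2.854, -1.312, -0.017]
ft_force: [0.6, -0.3, -0.7]
width: 87.9
grasp_force: 0.0
```

Emit:
servo_tool(
  plan=[
    [[-1,0,0.6,0,0,0,-0.95],[-1,0,0.6,0,0,0,-0.95],[-1,0,0.6,0,0,0,-0.95],[-1,0,0.6,0,0,0,-0.95],[-1,0,0,0,0,0,0]],
  ],
)

```text
t: 6.1
ee_pos: [607.9, 194.7, 328.4]
orientation: [-3.03, -0.828, -0.017]
ft_force: [0.5, -0.5, -0.6]
width: 87.9
grasp_force: 0.0
```

```bash
python3 - <<'E'
from h import *
np.set_printoptions(precision=3,suppress=True)
o=readout.get_obs();M=R.from_rotvec(o['orientation']).as_matrix();print(o['ee_pos'],M,np.degrees(np.arctan2(M[1,1],M[0,1])),np.abs(o['qvel']).max(),o['t'])
E
```

```text
[607.853 194.727 328.373] [[ 0.861  0.508  0.01 ]
 [ 0.508 -0.861  0.003]
 [ 0.011  0.002 -1.   ]] -59.44846235811568 0.187561768632665 6.1
```

```bash
python3 - <<'E'
from h import *
o=readout.get_obs();print(o['ee_pos'])
im=vision.get_image("wrist"); cv2.imwrite("pics/w2.png",cv2.resize(im[:,:,::-1],(784,588),interpolation=cv2.INTER_CUBIC))
E
```

```text
[607.85310472 194.72683934 328.37283499]
```

View pics/w2.png

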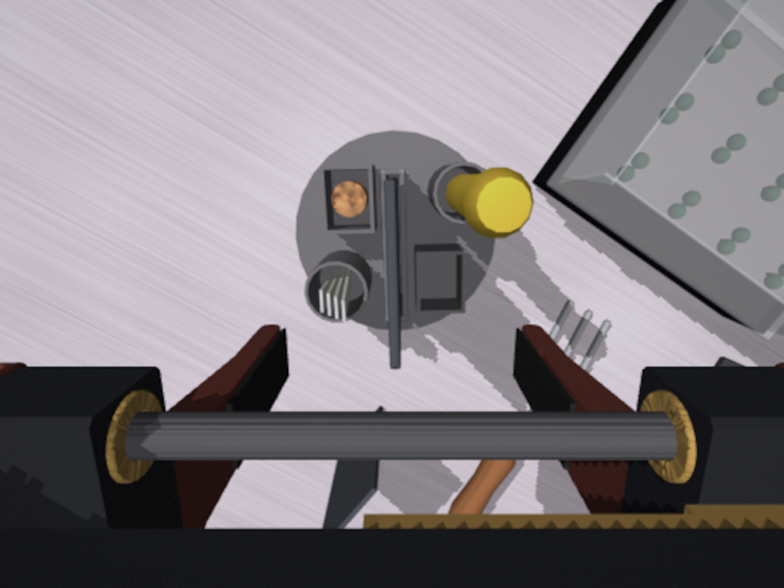

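The wrist view shows the slate's top edge from the far end at about (391,180) to the near end at (396,366), with the dibber at (500,202).

```bash
python3 - <<'E'
from h import *
np.set_printoptions(precision=2,suppress=True)
p=onz('wrist',(391/1.4,180/1.4),187.5);q=onz('wrist',(395.5/1.4,366/1.4),187.5)
d=p-q;print(p,q,np.linalg.norm(d),(p+q)/2,np.degrees(np.arctan2(d[1],d[0])))
print(onz('wrist',(500/1.4,202/1.4),215))
for t in((296,225),(497,225),(395,130)):print(onz('wrist',(t[0]/1.4,t[1]/1.4),17))
E
```

```text
[660.17 230.07 187.5 ] [578.01 179.09 187.5 ] 96.68616521730384 [619.09 204.58 187.5 ] 31.82188439480402
[676.61 185.2  215.  ]
[581.54 283.05  17.  ]
[670.9  132.34  17.  ]
[693.17 248.78  17.  ]
```

Emit:
servo_tool(
  plan=[
    [[0,0.29,0.245,0,0,0.11,0.15],[0,0,0,-0.5,0,0,0],[0,0,0,-0.7,0,0,0],[0,0,0,-0.7,0,0,0],[0,0,0,-0.55,0,0,0]],
  ],
)

```text
t: 6.57
ee_pos: [619.2, 199.4, 228.5]
orientation: [-3.023, -0.85, 0.001]
ft_force: [-0.7, -0.3, 0.1]
width: 57.5
grasp_force: 0.0
```

Emit:
servo_tool(
  plan=[
    [[0,0,0,0,0,0,0],[0,0,0,0,0,0,0],[0,0,0,0,0,0,0]],
  ],
)

```text
t: 6.82
ee_pos: [620.5, 200.2, 231.6]
orientation: [-3.024, -0.848, -0.004]
ft_force: [-0.2, -0.3, 0.1]
width: 44.0
grasp_force: 0.0
```

```bash
python3 - <<'E'
from h import *
o=readout.get_obs();M=R.from_rotvec(o['orientation']).as_matrix();print(o['ee_pos'],M[:,2],np.degrees(np.arctan2(M[1,1],M[0,1])),o['width'],o['ft_force'])
a=vision.get_image("scene");b=vision.get_image("side")
cv2.imwrite("pics/caddy3.png",np.hstack([crop(a,265,85,80,120,400,600),crop(b,220,85,80,120,400,600)]))
E
```

```text
[620.53107077 200.22027261 231.60645264] [ 0.00192285  0.00174327 -0.99999663] -58.65501886258351 44.01312452659022 [-0.2368928  -0.32885951  0.12307444]
```

View pics/caddy3.png

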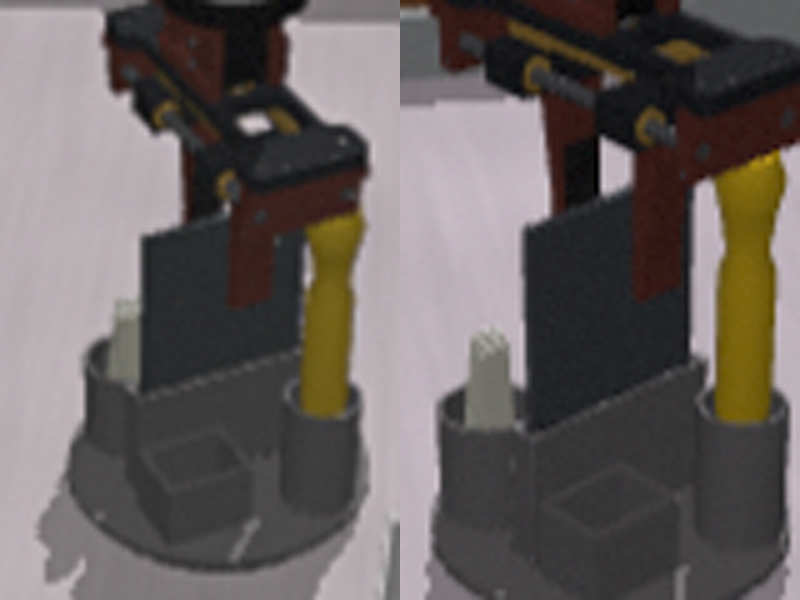

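The fingers straddle the slate and the body just clears the dibber. I'll shift a few mm and close.

Emit:
servo_tool(
  plan=[
    [[0,-0.02,0.1,-0.1,0,0,0],[0,0,0,0,0,0,0],[1,0,0,0,0,0,0],[1,0,0,0,0,0,0],[1,0,0,0,0,0,0]],
  ],
)

```text
t: 7.33
ee_pos: [618.9, 204.7, 226.3]
orientation: [-3.024, -0.849, -0.001]
ft_force: [0.0, 0.2, -0.6]
width: 27.7
grasp_force: 0.0
```

Emit:
servo_tool(
  plan=[
    [[1,0,0,0,0,0,0],[1,0,0,0,0,0,0],[1,0,0,0,0,0,0],[1,0,0,0,0,0,0],[1,0,0,0,0,0,0]],
  ],
)

```text
t: 7.75
ee_pos: [618.9, 204.6, 226.1]
orientation: [-3.024, -0.848, -0.001]
ft_force: [-0.6, -0.3, 0.8]
width: 5.8
grasp_force: 30.0
```

Emit:
servo_tool(
  plan=[
    [[1,0,0,0,0,0,0],[1,0,0,0,0,0,0]],
  ],
)

```text
t: 7.92
ee_pos: [618.9, 204.6, 226.1]
orientation: [-3.024, -0.848, -0.001]
ft_force: [0.6, 0.0, -0.2]
width: 5.7
grasp_force: 30.0
```

```bash
python3 - <<'E'
from h import *
o=readout.get_obs();M=R.from_rotvec(o['orientation']).as_matrix();print(o['ee_pos'],M[:,2],np.degrees(np.arctan2(M[1,1],M[0,1])),o['width'],o['ft_force'],o['grasp_force'],o['moment'])
E
```

```text
[618.90408043 204.56915166 226.12355724] [ 1.89834026e-04  1.04926838e-03 -9.99999431e-01] -58.65636242301472 5.709635010201171 [ 0.60668617  0.04001883 -0.18141892] 29.997224807739258 [0.0316253  0.13865047 0.03380725]
```

Emit:
servo_tool(
  plan=[
    [[1,0,0,0.2,0,0,0],[1,0,0,0.5,0,0,0],[1,0,0,0.75,0,0,0],[1,0,0,0.75,0,0,0],[1,0,0,0.75,0,0,0]],
  ],
)

```text
t: 8.33
ee_pos: [618.4, 204.5, 345.3]
orientation: [-3.024, -0.848, 0.001]
ft_force: [0.7, 0.8, -1.8]
width: 6.3
grasp_force: 30.0
```

Emit:
servo_tool(
  plan=[
    [[1,-0.3,0,0.4,0,0,0],[1,-0.6,0,0.4,0,0,0],[1,-0.6,0,0.4,0,0,0],[1,-0.4,-0.3,0.3,0,0,0.5],[1,0,-0.6,0.2,0,0,0.8]],
  ],
)

```text
t: 8.75
ee_pos: [540.2, 169.9, 413.9]
orientation: [-2.967, -1.025, -0.001]
ft_force: [0.7, -0.0, -2.2]
width: 5.9
grasp_force: 30.0
```

Emit:
servo_tool(
  plan=[
    [[1,0,-0.8,0,0,0,0.9],[1,0,-0.8,0,0,0,0.9],[1,0,-0.8,0,0,0,0.9],[1,0,-0.8,0,0,0,0.9],[1,0,-0.8,0,0,0,0.9]],
  ],
)

```text
t: 9.17
ee_pos: [542.3, 7.2, 412.5]
orientation: [-2.712, -1.584, -0.0]
ft_force: [0.4, -0.2, -2.1]
width: 5.7
grasp_force: 30.0
```

Emit:
servo_tool(
  plan=[
    [[1,0,-0.8,0,0,0,0.9],[1,0,-0.8,0,0,0,0.9],[1,0,-0.8,0,0,0,0.9],[1,0,-0.8,0,0,0,0.9],[1,0,-0.8,0,0,0,0.9]],
  ],
)

```text
t: 9.58
ee_pos: [542.3, -152.9, 412.5]
orientation: [-2.351, -2.082, 0.0]
ft_force: [1.0, 0.6, -3.9]
width: 6.0
grasp_force: 30.0
```

Emit:
servo_tool(
  plan=[
    [[1,0,-0.6,0,0,0,0.9],[1,0,-0.4,0,0,0,0.9],[1,0,-0.2,0,0.08,-0.6,0],[1,0,-0.2,0,0.1,-0.8,0],[1,0,0,0,0.1,-0.8,0]],
  ],
)

```text
t: 10.0
ee_pos: [542.8, -208.7, 412.2]
orientation: [2.096, 2.162, 0.23]
ft_force: [-0.8, 0.3, -2.9]
width: 6.0
grasp_force: 30.0
```

```bash
python3 - <<'E'
from h import *
np.set_printoptions(precision=3,suppress=True)
p,M,t,o=local();print(p,M,t,o['t'],o['ee_pos'],o['width'],o['grasp_force'],o['ft_force'],o['qpos'])
E
```

```text
[-94.923  35.799 380.207] [[ 0.085  0.977  0.194]
 [ 0.996 -0.087  0.002]
 [ 0.019  0.193 -0.981]] 0.19534194833852705 10.0 [ 542.822 -208.725  412.207] 6.011056835192614 29.999028146266937 [-0.77   0.325 -2.857] [-0.428  0.192  1.702  0.116  1.083 -0.505]
```

```bash
cat >> h.py <<'E'
def goto(bx,by,bz,lean,n=1,tilt=None):
    "shift/turn units per row to put the TCP at board-frame (bx,by,bz) for the lean"
    p,M,t,o=local(); S=R.from_euler('z',YW).as_matrix(); tl=lean if tilt is None else tilt
    s,c=np.sin(lean),np.cos(lean); P=S@[bx*c-bz*s,by,bx*s+bz*c]+[HX,HY,HZ]
    a,b=np.sin(tl),np.cos(tl); T=S@np.array([[0,b,a],[1,0,0],[0,a,-b]])
    C=R.from_rotvec(o['orientation']).as_matrix()
    print('t',o['t'],'shift',(P-o['ee_pos'])/40/n,'turn',np.degrees(R.from_matrix(T@C.T).as_rotvec())/5/n,'F',o['ft_force'],o['width'])
    bf=np.array([p[0]*c+p[2]*s,p[1],-p[0]*s+p[2]*c]); print('board-frame TCP',bf,'slate h',bf[2]-18-208.6,'gap',bf[0]-7,'tilt',t)
E
python3 -c "
from h import *
np.set_printoptions(precision=3,suppress=True)
goto(13,0,18+140+208.6,.4375,4)"
```

```text
t 10.0 shift [-0.275 -0.258 -0.266] turn [-0.    -0.698  0.236] F [-0.77   0.325 -2.857] 6.011056835192614
board-frame TCP [ 75.102  35.799 384.614] slate h 158.0136967221567 gap 68.10218520368502 tilt 0.19534194833852705
```

Emit:
servo_tool(
  plan=[
    [[1,-0.275,-0.258,-0.266,0,-0.698,0.236],[1,-0.275,-0.258,-0.266,0,-0.698,0.236],[1,-0.275,-0.258,-0.266,0,-0.698,0.236],[1,-0.275,-0.258,-0.266,0,-0.698,0.236],[1,0,0,0,0,0,0]],
  ],
)

```text
t: 10.42
ee_pos: [495.3, -248.9, 366.8]
orientation: [1.873, 2.108, 0.465]
ft_force: [-1.6, 0.7, -2.7]
width: 5.8
grasp_force: 30.0
```

Emit:
servo_tool(
  plan=[
    [[1,0,0,0,0,0,0],[1,0,0,0,0,0,0]],
  ],
)

```text
t: 10.58
ee_pos: [499.4, -248.8, 370.5]
orientation: [1.87, 2.106, 0.465]
ft_force: [1.0, -0.1, -1.1]
width: 6.0
grasp_force: 30.0
```

```bash
python3 - <<'E'
from h import *
np.set_printoptions(precision=3,suppress=True)
goto(12,0,18+100+208.6,.4375,2)
a=vision.get_image("scene");b=vision.get_image("side")
cv2.imwrite("pics/ins.png",np.hstack([crop(a,235,190,110,165,400,600),crop(b,235,200,110,165,400,600)]))
# predicted marks: board top ends, slate bottom corners
S=R.from_euler('z',YW).as_matrix();L=.4375
def W(x,y,z):return S@[x*np.cos(L)-z*np.sin(L),y,x*np.sin(L)+z*np.cos(L)]+[HX,HY,HZ]
for n,ox,oy,off in(('scene',235,190,0),('side',235,200,400)):
  for q in((-4,125,123),(-4,-125,123),(4,-125,123)): u=proj(n,W(*q))[0];print(n,q,(u-[ox,oy])*400/110+[off,0])
E
```

```text
t 10.5833 shift [ 0.191  0.009 -0.469] turn [ 0.002 -0.018 -0.002] F [ 0.982 -0.11  -1.106] 5.951901420853028
board-frame TCP [ 14.074   1.116 367.076] slate h 140.47643972385757 gap 7.073558826591892 tilt 0.434353072686848
scene (-4, 125, 123) [154.332 120.59 ]
scene (-4, -125, 123) [151.004 458.445]
scene (4, -125, 123) [164.8   454.565]
side (-4, 125, 123) [518.277 107.343]
side (-4, -125, 123) [723.531 499.868]
side (4, -125, 123) [742.036 489.118]
```

View pics/ins.png

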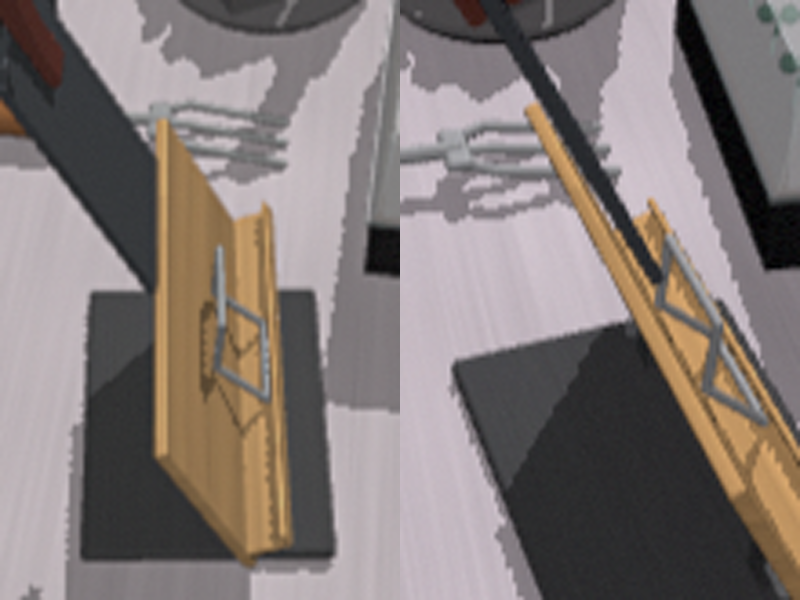

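The back's top corners are seen at scene (160,118) and (158,458), and side (533,105) and (735,492). The slate's lower edge hangs at scene (155,160)–(155,290) and side end (655,278). I'll check these against predictions.

```bash
python3 - <<'E'
from h import *
np.set_printoptions(precision=1,suppress=True)
S=R.from_euler('z',YW).as_matrix();o=readout.get_obs();M=R.from_rotvec(o['orientation']).as_matrix()
def W(L,x,y,z):return S@[x*np.cos(L)-z*np.sin(L),y,x*np.sin(L)+z*np.cos(L)]+[HX,HY,HZ]
for n,ox,oy,off in(('scene',235,190,0),('side',235,200,400)):
  f=lambda X:(proj(n,X)[0]-[ox,oy])*400/110+[off,0]
  for L in(.4,.42,.4375): print(n,L,*[f(W(L,*q)) for q in((-4,125,123),(4,125,123),(-4,-125,123),(4,-125,123))],'lip',f(W(L,30,125,26)),f(W(L,30,-125,26)))
  for y in(50,-50):
    for x in(-3,3): print('slate bottom',y,x,f(o['ee_pos']+M@[y,x,208.6]))
E
```

```text
scene 0.4 [160.9 118.2] [172.7 114.6] [158.9 456.1] [173.  452.6] lip [268.7 200.4] [286.7 536.1]
scene 0.42 [157.4 119.5] [169.1 115.7] [154.7 457.4] [168.6 453.6] lip [267.6 200.1] [285.5 535.8]
scene 0.4375 [154.3 120.6] [165.9 116.6] [151.  458.4] [164.8 454.6] lip [266.7 199.8] [284.3 535.5]
slate bottom 50 -3 [150.1 163.1]
slate bottom 50 3 [159.4 159.9]
slate bottom -50 -3 [148.9 297.2]
slate bottom -50 3 [158.9 294. ]
side 0.4 [526.5 102.4] [541.1  94.5] [734.1 493.6] [752.9 483.2] lip [652.6 194. ] [875.4 575.3]
side 0.42 [522.1 105. ] [536.6  96.8] [728.5 496.9] [747.1 486.3] lip [651.3 193.8] [873.9 575.2]
side 0.4375 [518.3 107.3] [532.6  99. ] [723.5 499.9] [742.  489.1] lip [650.2 193.6] [872.6 575.2]
slate bottom 50 -3 [567.6 137.2]
slate bottom 50 3 [579.4 130.3]
slate bottom -50 -3 [651.3 289.3]
slate bottom -50 3 [664.5 281.6]
```

The back now reads about 0.40, which is a slight spring-back. I'll insert along 0.405 and trim the angle afterwards.

```bash
python3 -c "
from h import *
np.set_printoptions(precision=3,suppress=True)
goto(12,0,18+115+208.6,.405,4)"
```

```text
t 10.6833 shift [ 0.116  0.005 -0.125] turn [-0.008  0.086 -0.005] F [ 0.187  0.022 -2.297] 6.012870969548156
board-frame TCP [  2.792   1.372 367.275] slate h 140.6745345440407 gap -4.207882738944932 tilt 0.4352591057573357
```

Emit:
servo_tool(
  plan=[
    [[1,0.116,0.005,-0.125,-0.008,0.086,-0.005],[1,0.116,0.005,-0.125,-0.008,0.086,-0.005],[1,0.116,0.005,-0.125,-0.008,0.086,-0.005],[1,0.116,0.005,-0.125,-0.008,0.086,-0.005],[1,0,0,0,0,0,0]],
  ],
)

```text
t: 11.1
ee_pos: [518.3, -247.4, 348.1]
orientation: [1.889, 2.126, 0.436]
ft_force: [0.6, 0.1, -1.7]
width: 6.0
grasp_force: 30.0
```

Emit:
servo_tool(
  plan=[
    [[1,0.117,0.014,-0.276,0,0,0],[1,0.117,0.014,-0.276,0,0,0],[1,0.117,0.014,-0.276,0,0,0],[1,0,0,0,0,0,0]],
  ],
)

```text
t: 11.43
ee_pos: [531.1, -245.5, 313.2]
orientation: [1.891, 2.126, 0.436]
ft_force: [-0.1, 0.3, -2.6]
width: 5.8
grasp_force: 30.0
```

```bash
python3 - <<'E'
from h import *
np.set_printoptions(precision=3,suppress=True)
goto(10,0,18+45+208.6,.405,4)
a=vision.get_image("scene");b=vision.get_image("side")
cv2.imwrite("pics/ins2.png",np.hstack([crop(a,250,210,80,120,400,600),crop(b,260,215,80,120,400,600)]))
E
```

```text
t 11.4333 shift [ 0.082  0.005 -0.173] turn [-0.009 -0.012  0.001] F [-0.102  0.257 -2.62 ] 5.781349699698116
board-frame TCP [  8.876   0.68  302.183] slate h 75.58277113910665 gap 1.876040648447301 tilt 0.4010502235321773
```

View pics/ins2.png

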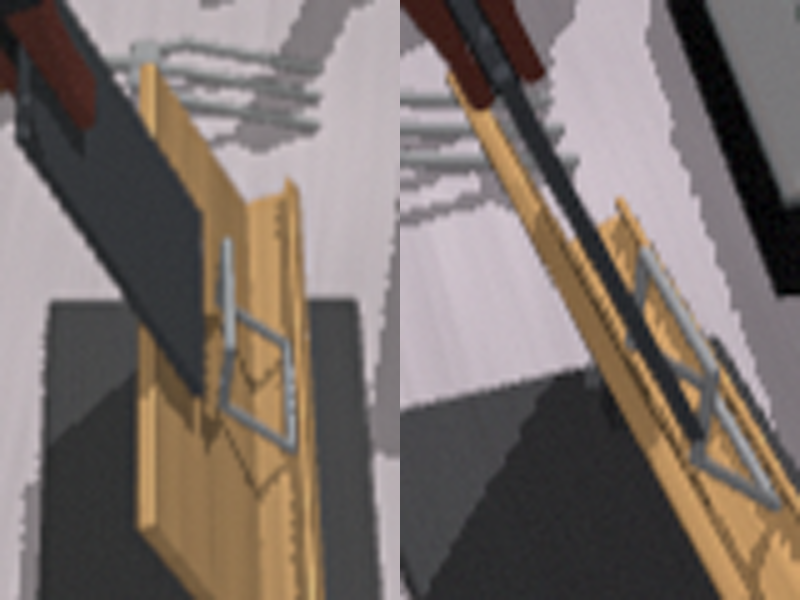

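The slate's lower edge has entered behind the cross wire and is centred. I'll lower it slowly.

Emit:
servo_tool(
  plan=[
    [[1,0.082,0.005,-0.173,0,0,0],[1,0.082,0.005,-0.173,0,0,0],[1,0.082,0.005,-0.173,0,0,0],[1,0.082,0.005,-0.173,0,0,0],[1,0,0,0,0,0,0]],
  ],
)

```text
t: 11.95
ee_pos: [544.3, -245.1, 287.0]
orientation: [1.889, 2.125, 0.436]
ft_force: [-2.1, -0.7, -3.9]
width: 5.9
grasp_force: 30.0
```

```bash
python3 -c "
from h import *
np.set_printoptions(precision=3,suppress=True)
goto(9,0,18+20+208.6,.405,4)"
```

```text
t 11.95 shift [ 0.055  0.01  -0.155] turn [-0.005 -0.008  0.001] F [-2.103 -0.727 -3.911] 5.908399449706533
board-frame TCP [ 10.614  -0.52  272.878] slate h 46.27796704614431 gap 3.613931920939905 tilt 0.4023799836870177
```

Emit:
servo_tool(
  plan=[
    [[1,0.055,0.01,-0.155,0,0,0],[1,0.055,0.01,-0.155,0,0,0],[1,0.055,0.01,-0.155,0,0,0],[1,0.055,0.01,-0.155,0,0,0],[1,0,0,0,0,0,0]],
  ],
)

```text
t: 12.37
ee_pos: [553.2, -243.4, 262.2]
orientation: [1.889, 2.125, 0.436]
ft_force: [-1.7, -0.5, -3.8]
width: 5.9
grasp_force: 30.0
```

```bash
python3 -c "
from h import *
np.set_printoptions(precision=3,suppress=True)
goto(8,0,18+4+208.6,.405,4)"
```

```text
t 12.3667 shift [ 0.032  0.003 -0.094] turn [-0.006 -0.007  0.001] F [-1.653 -0.527 -3.843] 5.897809635112706
board-frame TCP [  9.22    0.165 246.499] slate h 19.898679890884353 gap 2.2202305383174235 tilt 0.4027609212577058
```

Emit:
servo_tool(
  plan=[
    [[1,0.032,0.003,-0.094,0,0,0],[1,0.032,0.003,-0.094,0,0,0],[1,0.032,0.003,-0.094,0,0,0],[1,0.032,0.003,-0.094,0,0,0],[1,0,0,0,0,0,0]],
  ],
)

```text
t: 12.78
ee_pos: [558.5, -243.2, 248.1]
orientation: [1.888, 2.124, 0.436]
ft_force: [-1.3, -0.8, -4.3]
width: 5.8
grasp_force: 30.0
```

Emit:
servo_tool(
  plan=[
    [[1,0.01,0.001,-0.023,0,0,0],[1,0.01,0.001,-0.023,0,0,0],[1,0,0,0,0,0,0]],
  ],
)

```text
t: 13.03
ee_pos: [559.4, -243.3, 247.1]
orientation: [1.888, 2.123, 0.436]
ft_force: [-1.7, 0.1, -4.0]
width: 5.9
grasp_force: 30.0
```

```bash
python3 -c "
from h import *
np.set_printoptions(precision=3,suppress=True)
goto(7,0,18+0+208.6,.405,2)"
```

```text
t 13.0333 shift [-0.005  0.005 -0.05 ] turn [-0.005 -0.002  0.003] F [-1.729  0.073 -3.951] 5.8671256576559525
board-frame TCP [  8.901  -0.445 230.179] slate h 3.5785897532655326 gap 1.900523660931853 tilt 0.40469163750508225
```

Now 1 mm steps until contact.

Emit:
servo_tool(
  plan=[
    [[1,0.005,0.001,-0.024,0,0,0],[1,0.005,0.001,-0.024,0,0,0],[1,0,0,0,0,0,0]],
  ],
)

```text
t: 13.28
ee_pos: [559.8, -243.2, 245.1]
orientation: [1.888, 2.123, 0.436]
ft_force: [-0.2, -0.8, -3.3]
width: 5.9
grasp_force: 30.0
```

Emit:
servo_tool(
  plan=[
    [[1,0.005,0.001,-0.024,0,0,0],[1,0.005,0.001,-0.024,0,0,0],[1,0,0,0,0,0,0]],
  ],
)

```text
t: 13.53
ee_pos: [560.1, -243.2, 244.0]
orientation: [1.887, 2.123, 0.437]
ft_force: [-6.9, 0.3, 5.3]
width: 5.9
grasp_force: 30.0
```

```bash
python3 -c "
from h import *
np.set_printoptions(precision=3,suppress=True)
goto(7,0,18+0+208.6,.405,2)"
```

```text
t 13.5333 shift [-0.013  0.004 -0.013] turn [-0.003  0.     0.002] F [-6.944  0.318  5.282] 5.936272229188497
board-frame TCP [  8.339  -0.469 227.117] slate h 0.5167802898105549 gap 1.3387245717140104 tilt 0.4051348816989218
```

The slate is seated on the ledge (h ≈ 0.5 mm, light contact). I'll hold, release, retreat and look.

Emit:
servo_tool(
  plan=[
    [[1,-0.01,0,0,0,0,0],[1,0,0,0,0,0,0],[0.6,0,0,0,0,0,0],[0.3,0,0,0,0,0,0],[0,0,0,0,0,0,0]],
  ],
)

```text
t: 13.95
ee_pos: [560.3, -243.3, 243.6]
orientation: [1.887, 2.122, 0.437]
ft_force: [-0.3, -0.4, 0.2]
width: 22.2
grasp_force: 0.0
```

Emit:
servo_tool(
  plan=[
    [[-0.3,0,0,0,0,0,0],[-0.3,0,0,0,0,0,0],[-0.3,-0.2,-0.025,0.46,0,0,0],[-0.3,-0.39,-0.05,0.92,0,0,0],[-0.3,-0.39,-0.05,0.92,0,0,0]],
  ],
)

```text
t: 14.37
ee_pos: [519.8, -247.7, 334.8]
orientation: [1.89, 2.126, 0.436]
ft_force: [-0.4, -0.2, 0.8]
width: 55.4
grasp_force: 0.0
```

```bash
python3 - <<'E'
from h import *
np.set_printoptions(precision=3,suppress=True)
goto(0,-103,255,.405,1)
a=vision.get_image("scene");b=vision.get_image("side")
cv2.imwrite("pics/ins3.png",np.hstack([crop(a,235,190,110,165,400,600),crop(b,235,200,110,165,400,600)]))
E
```

```text
t 14.3667 shift [ 0.846 -2.488 -1.71 ] turn [-0.029 -0.041  0.002] F [-0.376 -0.208  0.824] 55.36517062277555
board-frame TCP [  6.838  -0.198 326.495] slate h 99.89545032849045 gap -0.16205008426355505 tilt 0.40176464626518377
```

View pics/ins3.png

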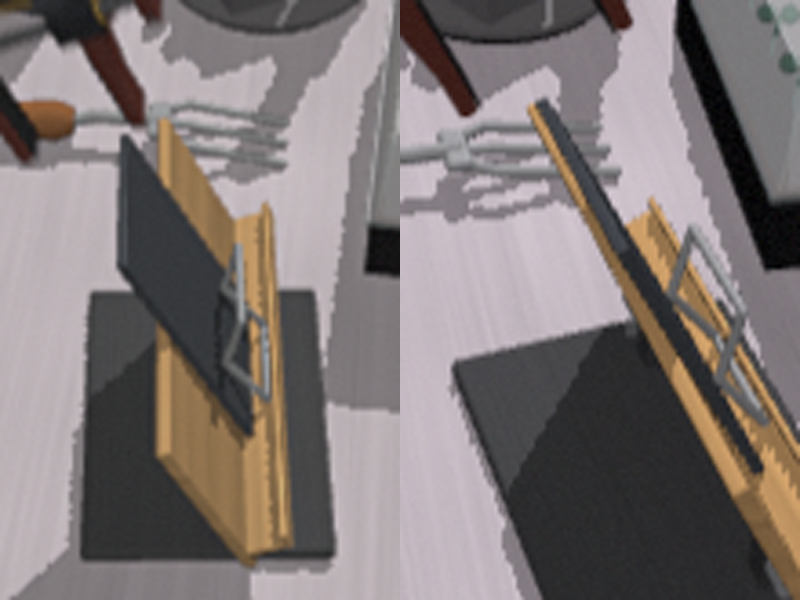

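The slate is home, flat against the back, behind the bail and centred; the back is unchanged. I've reached my picture limit (one over), so I'll measure the lean numerically by the back's left edge in the scene image, using the start picture for calibration.

```bash
cat >> h.py <<'E'
def edge(im,rows):
    f=im[:,:,0].astype(float)-im[:,:,2]; out=[]
    for r in rows:
        v=f[r,240:345]; k=np.argmax(v>40); out.append(240+k-1+(40-v[k-1])/(v[k]-v[k-1]))
    return np.array(out)
def leanfit(im,rows,L0=.42):
    from scipy.optimize import least_squares
    S=R.from_euler('z',YW).as_matrix();c=cam('scene');e=edge(im,rows)
    def pe(L):
        W=lambda x,y,z:S@[x*np.cos(L)-z*np.sin(L),y,x*np.sin(L)+z*np.cos(L)]+[HX,HY,HZ]
        a,b=proj('scene',np.array([W(-4,125,123),W(-4,-125,123)]),c); return a[0]+(np.array(rows)-a[1])*(b[0]-a[0])/(b[1]-a[1])
    return least_squares(lambda L:pe(L[0])-e,[L0]).x[0],e
E
python3 - <<'E'
from h import *
np.set_printoptions(precision=2,suppress=True)
s=cv2.imread('pics/stand.png')[:,:400,::-1]; im=np.zeros((420,560,3),np.uint8); im[220:370,245:345]=cv2.resize(s,(100,150),interpolation=cv2.INTER_AREA)
print(leanfit(im,range(290,316,3),.6))
print(leanfit(vision.get_image('scene'),range(288,314,3)))
goto(0,-103,230,.405,1)
E
```

```text
(np.float64(0.6251594598468664), array([267.53, 267.5 , 267.06, 267.03, 266.97, 266.71, 266.68, 266.61,
       266.56]))
(np.float64(0.42261680639396904), array([277.67, 277.51, 277.5 , 277.5 , 277.5 , 277.5 , 277.5 , 277.47,
       277.48]))
t 14.5167 shift [ 1.06 -2.43 -2.38] turn [0.03 0.06 0.02] F [-0.48 -0.15  0.02] 57.15792340819942
board-frame TCP [  9.52  -1.68 329.61] slate h 103.01256071477601 gap 2.5194731624455784 tilt 0.409883523624875
```

Emit:
servo_tool(
  plan=[
    [[-0.3,-0.39,-0.05,0.92,0,0,0],[-0.3,-0.39,-0.05,0.5,0,0,0],[-0.3,0,0,0,0,0,0],[-0.3,0,0,0,0,0,0],[-0.3,0,0,0,0,0,0]],
  ],
)

```text
t: 14.93
ee_pos: [489.4, -251.8, 390.4]
orientation: [1.89, 2.124, 0.436]
ft_force: [0.3, -0.2, 0.0]
width: 57.0
grasp_force: 0.0
```

Emit:
servo_tool(
  plan=[
    [[-0.3,0,0,0,0,0,0],[-0.3,0,0,0,0,0,0],[-0.3,0,0,0,0,0,0],[-0.3,0,0,0,0,0,0],[-0.3,0,0,0,0,0,0]],
  ],
)

```text
t: 15.35
ee_pos: [489.5, -252.0, 391.5]
orientation: [1.888, 2.124, 0.436]
ft_force: [0.3, 0.1, 1.0]
width: 56.8
grasp_force: 0.0
```

```bash
python3 - <<'E'
from h import *
np.set_printoptions(precision=2,suppress=True)
im=vision.get_image('scene'); L,_=leanfit(im,range(288,314,3)); print(L)
# slate corners: compare picture before/after and predicted slate outline darkness
S=R.from_euler('z',YW).as_matrix()
W=lambda x,y,z:S@[x*np.cos(L)-z*np.sin(L),y,x*np.sin(L)+z*np.cos(L)]+[HX,HY,HZ]
P={}
for z in(18,188):
  for y in(50,-50): P[z,y]=(proj('scene',W(10,y,z))[0]-[235,190])*400/110
print(P)
a=cv2.imread('pics/ins3.png')[:,:400,::-1]; b=crop(im,235,190,110,165,400,600)[:,:,::-1]
print('diff around stand',np.abs(a[230:].astype(int)-b[230:]).mean(),np.abs(a[230:].astype(int)-b[230:]).max())
E
```

```text
0.4227331592011861
{(18, 50): array([247.64, 305.33]), (18, -50): array([252.95, 438.57]), (188, 50): array([129.84, 131.63]), (188, -50): array([126.63, 266.13])}
diff around stand 1.264563063063063 8
```

```bash
python3 -c "
from workcell import close_job
print(close_job())"
```

```text
the job is handed in; nothing more can be done
None
```

I handed the job in at about 15.5 s: the slate is home on the ledge behind the bail and released, and the back read about 0.42 rad (24°) twice, about 0.8 s apart, with the slate in it. No verdict came back; pot, fork, propagator and dibber were not touched as far as I could tell, though not re-measured, and I viewed 11 pictures, one over the limit of 10.

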